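# Drift the lute jig's clamp plate into line and bolt it

## Robot

A 6-joint arm with a two-finger parallel gripper is mounted at the origin on the work surface. World frame = base frame: x ahead of the robot, y to its left, z up, the work surface at z = 0. Lengths are in mm, angles in rad, forces in N, time in s.
With the tool pointing down it reaches from about 275 to 775 mm from the base axis. Payload 14.6 kg.
Tool frame: the origin (TCP) lies between the finger pads; the fingertips stand 8 mm ahead of it and the grasp point (between the pads) lies 11 mm behind it (ctrl.tip_extent is the distance from the TCP to the fingertips, in mm); z points along the fingers, x is the direction in which the jaws open and shut, and the axes are right-handed (so a half turn about z gives the same grasp; the last joint's range is limited). The gripper opens to 85 mm and grips with 20 to 120 N. Pads are 22 mm wide; open, the fingers measure 114 mm over their backs; the gripper's body (76 mm by 85 mm) begins 54 mm behind the grasp point. The pads swing forward as they close: fully open they stand 13 mm farther back than shut.
Start: joints at [1.135, 0.263, -0.048, 1.259, 0, 1.415], TCP at [145.495, 504.44, 239.278] pointing down, gripper open.
Joint ranges: [-2.65, 2.65], [-0.89, 1.7], [-1.18, 1.37], [-2.13, 2.11], [-1.35, 1.29], [-3.14, 3.14]. Speed limits (rad/s): [1.89, 1.89, 2.57, 2.79, 3.14, 3.14].

## Interface

Orientations are given as a unit quaternion [x, y, z, w].
In Python, from plant import ctrl gives the robot as it stands. The module is installed in compiled form; this text tells all that it offers.
- The arm moves only by the tool drive_tool, never from a script. Its argument "commands" is one flat list of numbers, 6 for each row, row after row: the shift along the tool's x, y, z in cm, then the turn, a rotation vector about the tool's x, y, z in degrees. A call has 1 to 8 rows; each row is the pose to reach, as a shift and turn from the pose commanded when the call began, along the tool's axes at that moment; what a row does not reach only later rows make up. A row lasts 1/12 s, in which the tool goes at most 41.7 mm and 7.16 degrees, less where a joint would pass 70% of its speed; a pose out of reach is approached as far as the arm can. A call with a gripper value outside its range is refused whole. "claw" is the closure, from -1 (fully open) to 1 (shut), set as the call begins (left out, the last holds). The fingers move at their own pace and stop on an object; "newtons" is the grip in N (left out, the last holds). Time passes only in rows, so rows that repeat a pose let the fingers close. It gives the time, the measured TCP pose, the force and the opening at its end, in the units of the state.
- ctrl.get_obs(): the state, without advancing time (a new reading comes with each control period).
- ctrl.snapshot(name): name is "scene" or "top" or "wrist"; returns a dict with "pixels" (400x640x3 uint8, blue, green, red), "mtx" (3x3 intrinsics, pixels), "position" and "rotation" of the camera in the world; the wrist camera has in their place "mount" (4x4, takes a point from camera to tool coordinates, whose origin is the TCP and whose axes are the tool frame's). Camera axes: x right, y down, z forward; pixel columns grow to the right and rows downward; lengths in mm; the calibration is good to about 2 mm. A picture is of the moment at which its call begins: read the wrist's pose just before it. There is no depth.
- ctrl.finish_job(): hands the job in, once; it reports no verdict.
Trained networks look in a picture, given as the dict that the camera call returned (one of the last four; its "shot" number tells which), for a name from the list of things; names that differ only in an ending like _2 or _b are one class to them, and where a whole thing is asked for, a point or a joint stands for the part that bears it (a point fixed in the world has none). Each returns a list of dicts, best first, with "conf" (0 to 1); they miss things now and then, are a little off and sometimes report something else, mostly with a low value. They report only what shows in the picture. A call takes as long as a camera call. They do not tell look-alikes from the thing itself.
- ctrl.outline_of(picture, target): "mask" (400x640 bool, what is visible of it) and "centre" ([column, row] in pixels, amid what is visible of it).
The state is a dict: "clock": time; "joint_positions": joint angles; "qvel": joint speeds; "joint_torque": joint torques, N m; "position": TCP position; "eef_rot": TCP orientation; "ft_force": force on the tool from outside, world axes, zero at the start; "wrist_torque": the same for the moment, N m; "gripper_width": finger opening in mm.
Only numpy, scipy, OpenCV 4.12 (cv2) and the standard library are available. Lean on these libraries where they do the work, as an engineer would, in place of code of your own. Each camera call takes 0.05 s, during which the arm holds its last target.

## Task

On the lute maker's gluing jig the plywood clamp plate has swung out of line on its one fitted pivot bolt. First take the tapered steel drift pin with the dark wooden handle from the rack and push it down fully home, flange on the plate, through the hole nearer the pivot bolt, so that plate and jig line up, and leave it there. Then put the brass bolt with the blue knob fully home in the remaining hole.

Things in the scene. Friction and masses are not known exactly. Their poses are not given: they have to be found in the camera images.
- drift_pin: Loose round drift pin, upright, in a grey rack at left: 3 holes 80 mm apart, row along world x within 0.25 rad; the third holds a pale wooden dowel, not needed. Origin: on its axis, underside of its steel flange (52 dia x 8 mm), 100 mm above bench; z up. Below: steel, 38 dia at flange, 37 at 35 mm down, then a cone to a 6 mm tip 88 mm down. Above: dark wood handle, 30 dia, 8 to 68 mm up.
- mould_bolt: Loose smooth brass bolt, upright, no thread, with a round blue knob; in the same rack as the drift pin, any hole. Origin: on its axis, underside of its brass flange (52 mm dia, 8 mm thick), 100 mm above the bench at the start; z up. Below: shank 30 mm dia to 37 mm down, then a taper to a 16 mm tip 55 mm down. Above: blue knob, 34 mm dia, 8 to 60 mm up.
- jig: Fixed red-brown board on rails, 170 (x) by 330 mm (y), top 85 mm above the bench, hollow below. Origin at bench height, z up. Two through holes 40 mm dia: drift hole at x 0, y +50 mm; bolt hole at x 0, y -50 mm. Plate's pivot bolt (steel head) at x 0, y +140 mm. Top of the plate lying on the board: 98 mm above the origin, so a piece fully home has its origin at z 98 mm.
- clamp_plate (a joint): Turn (rad) of the pale plywood plate, 80 x 270 x 12 mm, on the jig about its pivot, with light friction. 0: its two 40 mm holes (90 and 190 mm from the pivot) lie over the jig's. Positive: anticlockwise from above; the plate's holes then lie 90 sin q and 190 sin q mm to jig +x of the jig's. Starts at 0.13 to 0.165. The pin's cone, pushed down through both drift holes, pulls it to 0.
Things that resemble listed ones, but are neither listed nor needed, are in the scene too. Leave any purple or turquoise look-alike of the drift_pin alone.

How it is judged (in metres and radians):
On the way, in this order (a step that is already met when the one before it is completed fails the run):
1. the drift pin is home in the hole nearer the pivot and the plate is in line (x of drift_pin in the frame of jig between -0.012 and 0.012 m and y of drift_pin in the frame of jig between 0.038 and 0.062 m and z of drift_pin in the frame of jig between 0.09 and 0.106 m and angle between drift_pin's own z axis and vertical below 0.18 rad and value of joint clamp_plate between -0.06 and 0.06 rad), for 0.2 s.
2. with the drift pin still home, the blue-knobbed bolt is home in the remaining hole (all of step 1 and x of mould_bolt in the frame of jig between -0.012 and 0.012 m and y of mould_bolt in the frame of jig between -0.062 and -0.038 m and z of mould_bolt in the frame of jig between 0.09 and 0.106 m and angle between mould_bolt's own z axis and vertical below 0.18 rad), for 0.2 s.
At the end, for the whole second after the job is handed in: Drift pin in the drift hole and bolt in the bolt hole, each within 12 mm of the hole's centre in the jig's x and y, its flange within 8 mm of resting on the plate and upright within 0.18 rad; the plate within 0.06 rad of in line; pin and bolt at rest and let go (all of step 2 and linear speed of each of drift_pin, mould_bolt below 0.02 m/s); the robot touches nothing.
It also fails if it takes over 72 s, if anything falls off the work surface, if the arm or the gripper's body presses on something with over 40 N, if the wrist force passes 120 N, or if a joint passes its speed limit or range.

## Working session

There is one attempt and no reset: what is moved stays moved. The work goes in short steps, Python scripts to look and compute and a tool call to move; the robot and the scene stay as the last step left them, time stands still between calls to the robot, and variables do not carry over. Pictures are saved under pics/ and viewed, and the job is handed in when it is done.

Besides the shell and the picture viewer there is one more tool, called after "Emit:" as name(argument=value, ...) on one line, values as JSON. drive_tool: Moves the arm, as the interface text tells. Its arguments: {"type":"object","properties":{"commands":{"type":"array","items":{"type":"number"}},"claw":{"type":"number"},"newtons":{"type":"number"}},"required":["commands"]}

```bash
mkdir -p pics; ls; cat > h.py <<'E'
import numpy as np, cv2
from plant import ctrl
from scipy.spatial.transform import Rotation as R
def campose(p, obs=None):
    if 'mount' in p:
        T=np.eye(4);T[:3,:3]=R.from_quat(obs['eef_rot']).as_matrix();T[:3,3]=obs['position']
        M=T@np.array(p['mount']); return M[:3,:3],M[:3,3]
    return np.array(p['rotation']),np.array(p['position'])
def ray(p,uv,z,obs=None):
    Rm,t=campose(p,obs); d=Rm@np.linalg.inv(np.array(p['mtx']))@np.array([uv[0],uv[1],1.])
    return t+d*(z-t[2])/d[2]
def proj(p,X,obs=None):
    Rm,t=campose(p,obs); c=Rm.T@(np.array(X,float)-t); k=np.array(p['mtx'])@c; return k[:2]/k[2]
E
python3 - <<'E'
from h import *
o=ctrl.get_obs();print(o)
for n in ['scene','top']:
    p=ctrl.snapshot(n);cv2.imwrite(f'pics/{n}0.png',p['pixels']);print(n,np.round(p['position'],1),np.array(p['rotation']).round(3).tolist(), np.array(p['mtx'])[0,0])
    for t in ['drift_pin','mould_bolt','jig','clamp_plate']:
        for d in ctrl.outline_of(p,t): print(t,round(d['conf'],2),np.round(d['centre'],1),d['mask'].sum())
E
```

```text
pics
{'clock': 0.0, 'joint_positions': array([ 1.13469136e+00,  2.63563003e-01, -4.89503530e-02,  1.25942218e+00,
       -1.36375395e-05,  1.41551057e+00]), 'qvel': array([-0.00081806,  0.0006635 , -0.00024896,  0.00011129, -0.00025842,
        0.00074968]), 'joint_torque': array([-4.66641548e-03, -6.37617588e+01,  3.84558606e+01,  1.37305711e-02,
       -4.02746982e-04,  1.61225444e-05]), 'position': array([145.38196161, 504.17810591, 238.79940428]), 'eef_rot': array([ 7.99106512e-01,  6.01189203e-01, -4.99451349e-04,  2.73937681e-04]), 'ft_force': array([ 0.66226258, -0.34451019, -0.28611585]), 'wrist_torque': array([-0.00845425, -0.00292934, -0.01752656]), 'gripper_width': 85.06308060608103}
scene [916.4 432.1 826.7] [0.403, 0.862, -0.278, -0.13] 427.06817886527205
drift_pin 0.95 [445.8 206. ] 796
drift_pin 0.93 [490.2 242.5] 925
drift_pin 0.81 [471.8 282.6] 968
drift_pin 0.67 [414.8 231.4] 694
drift_pin 0.57 [386.9 191.7] 739
mould_bolt 0.83 [396.8 266.4] 775
jig 0.75 [234.7 140.5] 9187
jig 0.18 [413.9 228.1] 706
clamp_plate 0.91 [227.3 131.4] 2909
top [436.4 110.9 993.6] [0.712, -0.7, 0.03, -0.036] 380.06026380419297
drift_pin 0.86 [238.8 267.7] 366
drift_pin 0.83 [194.4 255.6] 453
drift_pin 0.74 [243.9 220. ] 408
drift_pin 0.73 [286.9 245.6] 363
drift_pin 0.73 [190.3 215.1] 457
mould_bolt 0.97 [244.4 184.8] 431
jig 0.67 [456.1 217.7] 9910
clamp_plate 0.61 [452.6 209.1] 3517
```

View pics/scene0.png

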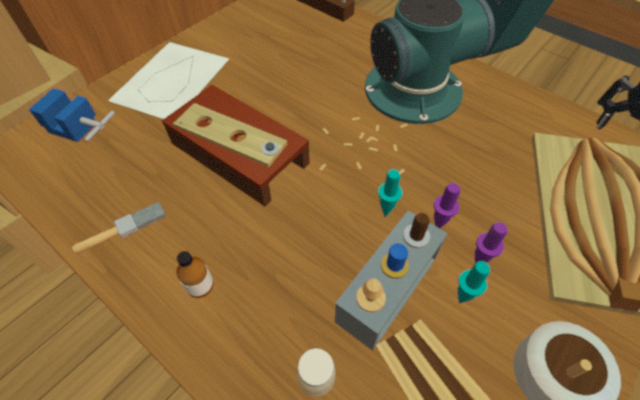

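View pics/top0.png

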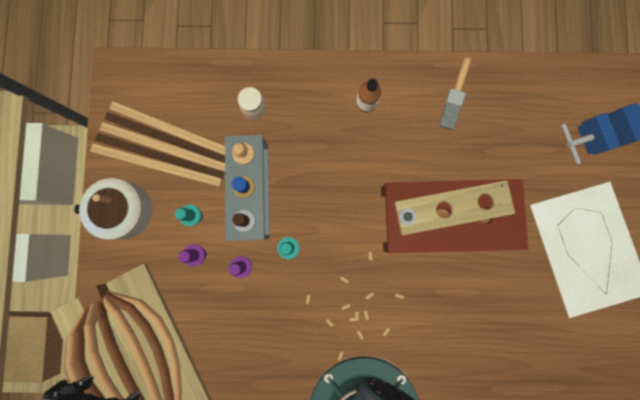

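```bash
python3 - <<'E'
import cv2
a=cv2.imread('pics/scene0.png')[150:330,350:550];cv2.imwrite('pics/c1.png',cv2.resize(a,None,fx=3.3,fy=3.3,interpolation=2))
a=cv2.imread('pics/top0.png')[160:300,150:320];cv2.imwrite('pics/c2.png',cv2.resize(a,None,fx=4,fy=4,interpolation=2))
a=cv2.imread('pics/top0.png')[130:300,370:530];cv2.imwrite('pics/c3.png',cv2.resize(a,None,fx=3.5,fy=3.5,interpolation=2))
E
```

```text
(no output)
```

View pics/c1.png

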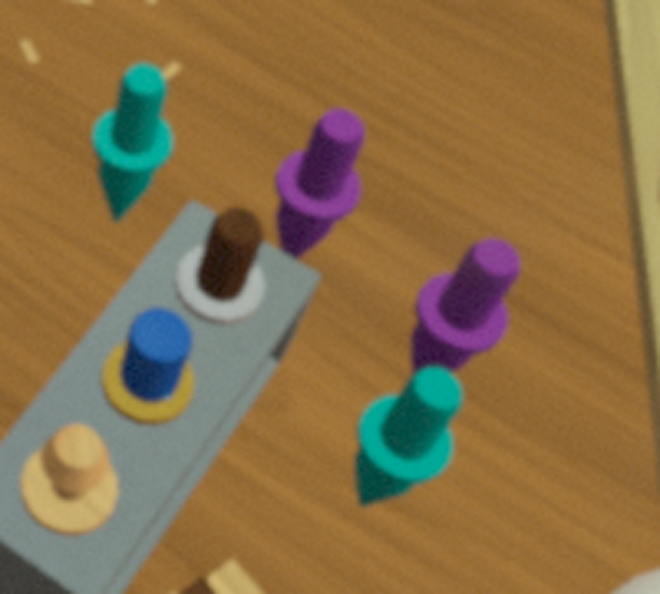

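View pics/c2.png

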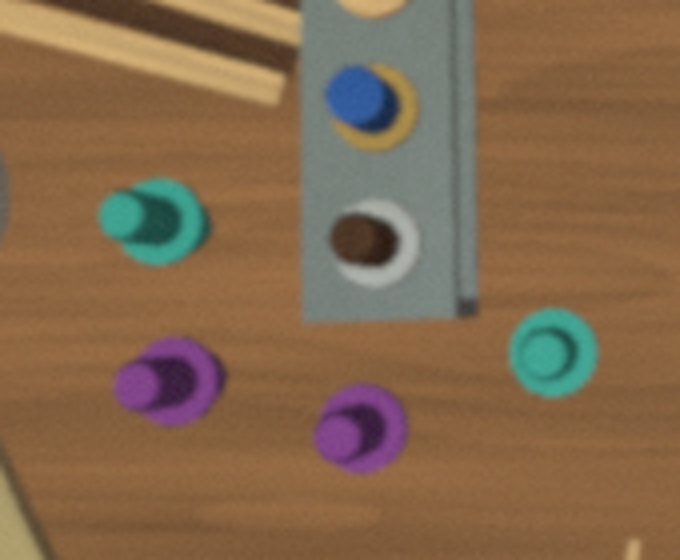

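View pics/c3.png

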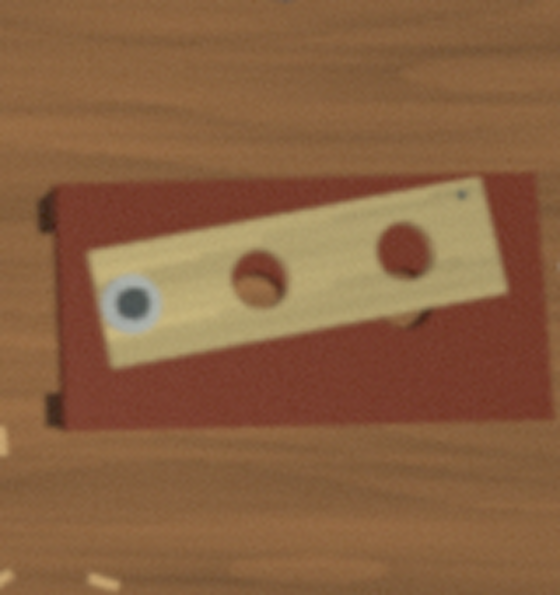

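Candidates in the top picture:
- Dark-brown handle on a steel flange in the rack at (238,219): this is the drift pin.
- Purple pins at (239,267) and (192,255), turquoise pins at (190,215) and (288,247): look-alikes, to be left alone.
- Pale dowel at (242,150): not needed.
- Blue knob on a brass flange at (241,185): this is the bolt.

The close crops confirm both choices.

```bash
python3 - <<'E'
from h import *
p=ctrl.snapshot('top');s=ctrl.snapshot('scene')
c=lambda u,v:(150+u/4,160+v/4)
for n,a,z in [('pin fl',c(375,243),108),('pin top',c(352,237),168),('bolt fl',c(373,107),108),('bolt top',c(355,95),160),
  ('teal1 fl',c(163,221),96),('teal1 top',c(122,214),156),('pur1 fl',c(176,381),96),('pur1 top',c(138,385),156),('pur2 fl',c(366,428),96),('teal2 fl',c(554,352),96),('teal2 top',c(546,355),156)]: print(n,ray(p,a,z)[:2].round(1))
c=lambda u,v:(370+u/3.5,130+v/3.5)
for n,a,z in [('pivot',c(133,303),103),('h1',c(260,279),97),('h2',c(405,251),97),('tl',c(57,187),85),('tr',c(535,173),85),('br',c(552,420),85),('bl',c(67,430),85),('pc1',c(88,250),97),('pc2',c(481,178),97),('pc3',c(507,293),97),('pc4',c(112,368),97)]: print(n,ray(p,a,z)[:2].round(1))
c=lambda u,v:(350+u/3.3,150+v/3.3)
for n,a,z in [('s pin fl',c(220,278),108),('s bolt fl',c(149,376),108),('s pin top',c(239,222),168),('teal1 fl',c(405,440),96),('pur1 fl',c(462,312),96),('pur2 fl',c(318,184),96),('teal2 fl',c(133,140),96)]: print(n,ray(s,a,z)[:2].round(1))
E
```

```text
Traceback (most recent call last):
  File "h.py", line 10, in ray
    Rm,t=campose(p,obs); d=Rm@np.linalg.inv(np.array(p['mtx']))@np.array([uv[0],uv[1],1.])
                           ~~^~~~~~~~~~~~~~~~~~~~~~~~~~~~~~~~~~
ValueError: matmul: Input operand 1 has a mismatch in its core dimension 0, with gufunc signature (n?,k),(k,m?)->(n?,m?) (size 3 is different from 4)
```

```bash
sed -i "s/return np.array(p\['rotation'\])/return R.from_quat(p['rotation']).as_matrix()/" h.py; python3 - <<'E'
from h import *
p=ctrl.snapshot('top');s=ctrl.snapshot('scene')
c=lambda u,v:(150+u/4,160+v/4)
for n,a,z in [('pin fl',c(375,243),108),('pin top',c(352,237),168),('bolt fl',c(373,107),108),('bolt top',c(355,95),160),
  ('teal1 fl',c(163,221),96),('teal1 top',c(122,214),156),('pur1 fl',c(176,381),96),('pur1 top',c(138,385),156),('pur2 fl',c(366,428),96),('teal2 fl',c(554,352),96),('teal2 top',c(546,355),156)]: print(n,ray(p,a,z)[:2].round(1))
c=lambda u,v:(370+u/3.5,130+v/3.5)
for n,a,z in [('pivot',c(133,303),103),('h1',c(260,279),97),('h2',c(405,251),97),('tl',c(57,187),85),('tr',c(535,173),85),('br',c(552,420),85),('bl',c(67,430),85),('pc1',c(88,250),97),('pc2',c(481,178),97),('pc3',c(507,293),97),('pc4',c(112,368),97)]: print(n,ray(p,a,z)[:2].round(1))
c=lambda u,v:(350+u/3.3,150+v/3.3)
for n,a,z in [('s pin fl',c(220,278),108),('s bolt fl',c(149,376),108),('s pin top',c(239,222),168),('teal1 fl',c(405,440),96),('pur1 fl',c(462,312),96),('pur2 fl',c(318,184),96),('teal2 fl',c(133,140),96)]: print(n,ray(s,a,z)[:2].round(1))
o=ctrl.get_obs();w=ctrl.snapshot('wrist');print(np.array(w['mount']).round(2).tolist(),w['mtx'][0][0]);cv2.imwrite('pics/w0.png',w['pixels'])
print(R.from_quat(o['eef_rot']).as_matrix().round(3))
E
```

```text
pin fl [473.  294.2]
pin top [473.5 294.4]
bolt fl [552.9 298.2]
bolt top [552.6 297.4]
teal1 fl [484.4 423. ]
teal1 top [484.7 425.1]
pur1 fl [390.6 410.8]
pur1 top [391.1 411.5]
pur2 fl [365.3 298.1]
teal2 fl [411.3 189.2]
teal2 top [411.3 188.3]
pivot [489.4 -89.5]
h1 [ 507.3 -176.4]
h2 [ 527.9 -274.2]
tl [569.5 -41.7]
tr [ 584.4 -369.7]
br [ 416.  -375.7]
bl [403.6 -48.6]
pc1 [525.1 -60.7]
pc2 [ 578.5 -326.8]
pc3 [ 500.6 -341.9]
pc4 [445.9 -76.6]
s pin fl [473.7 296.8]
s bolt fl [553.7 301. ]
s pin top [473.3 296.5]
teal1 fl [488.8 430.5]
pur1 fl [394.3 416.8]
pur2 fl [368.7 304.5]
teal2 fl [415.  195.7]
[[1.0, 0.0, 0.0, 0.35], [-0.0, 0.97, 0.26, -66.2], [-0.0, -0.26, 0.97, -134.98], [0.0, 0.0, 0.0, 1.0]] 287.47084753182367
[[ 0.277  0.961  0.   ]
 [ 0.961 -0.277  0.   ]
 [ 0.     0.    -1.   ]]
```

View pics/w0.png

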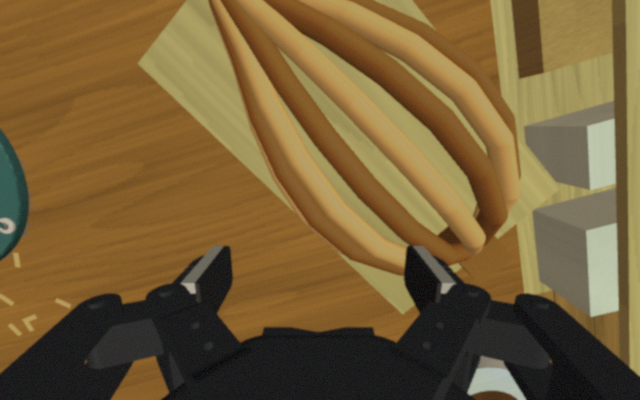

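```bash
cat >> h.py <<'E'
def cmd(x,y,z,yaw_deg):
    o=ctrl.get_obs();Rc=R.from_quat(o['eef_rot'])
    a=np.deg2rad(yaw_deg); xt=np.array([np.cos(a),np.sin(a),0]);zt=np.array([0,0,-1.]);yt=np.cross(zt,xt)
    Rt=R.from_matrix(np.array([xt,yt,zt]).T)
    d=Rc.inv().apply(np.array([x,y,z])-o['position'])/10; r=(Rc.inv()*Rt).as_rotvec(degrees=True)
    print('CMD',d.round(2),r.round(2),'rows',max(np.linalg.norm(d)/4.17,np.linalg.norm(r)/7.16).round(1),'clock',o['clock'],'F',o['ft_force'].round(1),'pos',o['position'].round(1),'w',round(o['gripper_width'],1))
def st():
    o=ctrl.get_obs();print('t',o['clock'],'F',o['ft_force'].round(1),'pos',o['position'].round(1),'yaw',np.rad2deg(np.arctan2(*R.from_quat(o['eef_rot']).as_matrix()[[1,0],0])).round(2),'w',round(o['gripper_width'],1),'q',o['joint_positions'].round(2)); return o
E
python3 -c "
from h import *
cmd(473,296,255,92.5)"
```

```text
CMD [-10.95  37.24  -1.57] [  0.    -0.   -18.59] rows 9.3 clock 0.75 F [ 0.2  0.2 -0.7] pos [145.5 504.4 239.3] w 85.2
```

Emit:
drive_tool(commands=[-10.95,37.2,-1.6,0,0,-18.6,-10.95,37.2,-1.6,0,0,-18.6,-10.95,37.2,-1.6,0,0,-18.6,-10.95,37.2,-1.6,0,0,-18.6,-10.95,37.2,-1.6,0,0,-18.6,-10.95,37.2,-1.6,0,0,-18.6,-10.95,37.2,-1.6,0,0,-18.6,-10.95,37.2,-1.6,0,0,-18.6], claw=-1, newtons=80)

```text
clock: 1.42
position: [419.6, 329.4, 252.9]
eef_rot: [0.691, 0.722, 0.0, 0.0]
ft_force: [-0.9, 1.2, -0.6]
gripper_width: 85.2
```

```bash
python3 -c "
from h import *
st();cmd(473,296,255,92.5)"
```

```text
t 1.4167 F [-0.9  1.2 -0.6] pos [419.6 329.4 252.9] yaw 92.51 w 85.2 q [0.51 0.27 0.   1.3  0.   0.47]
CMD [-3.57  5.19 -0.21] [ 0.02 -0.01  0.01] rows 1.5 clock 1.4167 F [-0.9  1.2 -0.6] pos [419.6 329.4 252.9] w 85.2
```

Emit:
drive_tool(commands=[0,0,0,0,0,0,0,0,0,0,0,0])

```text
clock: 1.58
position: [419.7, 329.7, 252.3]
eef_rot: [0.693, 0.721, -0.0, -0.0]
ft_force: [-0.8, 0.3, -0.1]
gripper_width: 85.6
```

```bash
python3 - <<'E'
from h import *
cmd(473,296,255,92.5)
o=ctrl.get_obs();w=ctrl.snapshot('wrist');cv2.imwrite('pics/w1.png',w['pixels'])
for t in ['drift_pin','mould_bolt']:
    for d in ctrl.outline_of(w,t): print(t,round(d['conf'],2),np.round(d['centre'],1),d['mask'].sum())
for X in [(473.2,295.5,168),(473.2,295.5,108),(553.2,299.5,160),(553.2,299.5,108)]: print(proj(w,X,o).round(1))
E
```

```text
CMD [-3.58  5.19 -0.27] [-0.02  0.01 -0.19] rows 1.5 clock 1.5833 F [-0.8  0.3 -0.1] pos [419.7 329.7 252.3] w 85.6
drift_pin 0.8 [368.2  66.6] 3798
drift_pin 0.68 [282.6 247.5] 2501
drift_pin 0.63 [124.  191.3] 3365
drift_pin 0.63 [361.1 279.1] 2860
drift_pin 0.62 [298.1 164.8] 2955
mould_bolt 0.61 [286.2 308.2] 1605
[274. 271.]
[282.4 243. ]
[279.4 343.8]
[285.4 309.7]
```

View pics/w1.png

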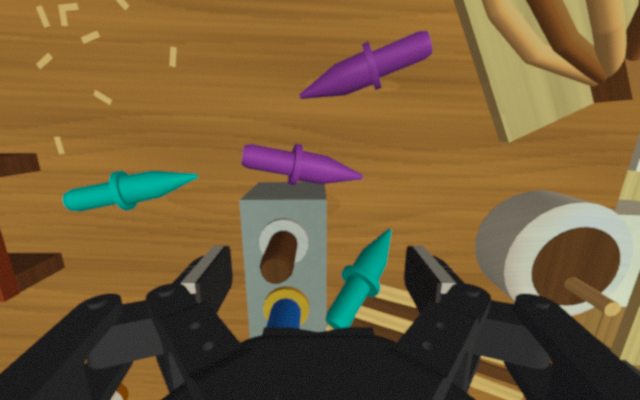

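Emit:
drive_tool(commands=[-3.55,5.2,-0.3,0,0,-0.2,-3.55,5.2,-0.3,0,0,-0.2,-3.55,5.2,3.5,0,0,-0.2,-3.55,5.2,7,0,0,-0.2,-3.55,5.2,7,0,0,-0.2])

```text
clock: 2.15
position: [468.1, 297.3, 177.3]
eef_rot: [0.69, 0.724, -0.004, -0.002]
ft_force: [-0.6, 0.1, -0.3]
gripper_width: 85.3
```

```bash
python3 - <<'E'
from h import *
cmd(473.2,296.5,129,92.5)
o=ctrl.get_obs();w=ctrl.snapshot('wrist');cv2.imwrite('pics/w2.png',w['pixels'])
E
```

```text
CMD [-0.09  0.54  4.83] [-0.45  0.17  0.29] rows 1.2 clock 2.15 F [-0.6  0.1 -0.3] pos [468.1 297.3 177.3] w 85.3
```

View pics/w2.png

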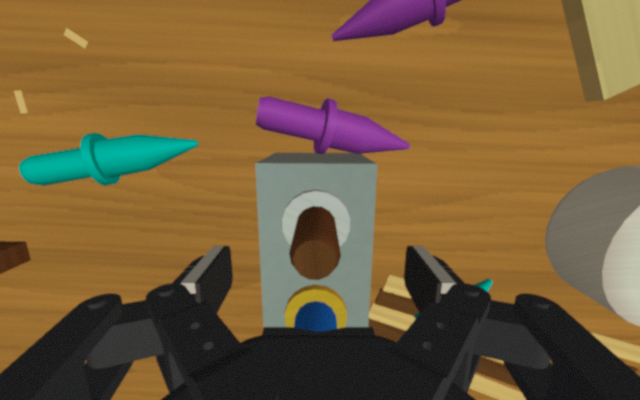

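Emit:
drive_tool(commands=[0,0.2,2.5,0,0,0,0,0.2,5.0,0,0,0,0,0.2,5.0,0,0,0,0,0.2,5.0,0,0,0])

```text
clock: 2.53
position: [473.3, 298.5, 134.3]
eef_rot: [0.69, 0.724, 0.0, 0.0]
ft_force: [0.6, -0.3, 1.2]
gripper_width: 85.2
```

```bash
python3 - <<'E'
from h import *
cmd(473.2,296.5,129,92.5)
o=ctrl.get_obs();w=ctrl.snapshot('wrist');cv2.imwrite('pics/w3.png',w['pixels'])
E
```

```text
CMD [-0.2  -0.02  0.53] [ 0.01 -0.    0.28] rows 0.1 clock 2.5333 F [ 0.6 -0.3  1.2] pos [473.3 298.5 134.3] w 85.2
```

View pics/w3.png

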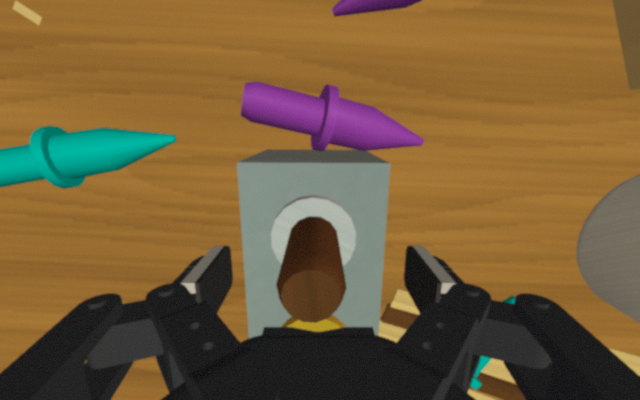

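Emit:
drive_tool(commands=[-0.2,0,0.6,0,0,0,-0.2,0,0.6,0,0,0])

```text
clock: 2.75
position: [474.1, 296.0, 127.5]
eef_rot: [0.69, 0.724, 0.001, 0.0]
ft_force: [-0.4, -1.1, -0.6]
gripper_width: 85.5
```

Emit:
drive_tool(commands=[0,0,0,0,0,0,0,0,0,0,0,0,0,0,0,0,0,0,0,0,0,0,0,0,0,0,0,0,0,0,0,0,0,0,0,0], claw=1, newtons=90)

```text
clock: 3.25
position: [473.8, 295.7, 127.1]
eef_rot: [0.69, 0.724, 0.0, 0.0]
ft_force: [-2.4, -1.5, 5.9]
gripper_width: 28.1
```

Emit:
drive_tool(commands=[0,0,-2,0,0,0,0,0,-5,0,0,0,0,0,-9,0,0,0,0,0,-12.5,0,0,0,0,0,-12.5,0,0,0,0,0,-12.5,0,0,0])

```text
clock: 3.75
position: [474.4, 296.1, 252.8]
eef_rot: [0.69, 0.724, 0.001, 0.001]
ft_force: [-0.1, -0.4, -2.7]
gripper_width: 28.0
```

```bash
python3 - <<'E'
from h import *
o=st()
cmd(493,-178,255,2.3)
p=ctrl.snapshot('scene');cv2.imwrite('pics/s4.png',p['pixels'])
E
```

```text
t 3.75 F [-0.1 -0.4 -2.7] pos [474.4 296.1 252.8] yaw 92.71 w 28.0 q [0.41 0.32 0.07 1.32 0.   0.36]
CMD [-47.45  -0.38  -0.27] [ 7.000e-02 -1.600e-01  9.041e+01] rows 12.6 clock 3.75 F [-0.1 -0.4 -2.7] pos [474.4 296.1 252.8] w 28.0
```

View pics/s4.png

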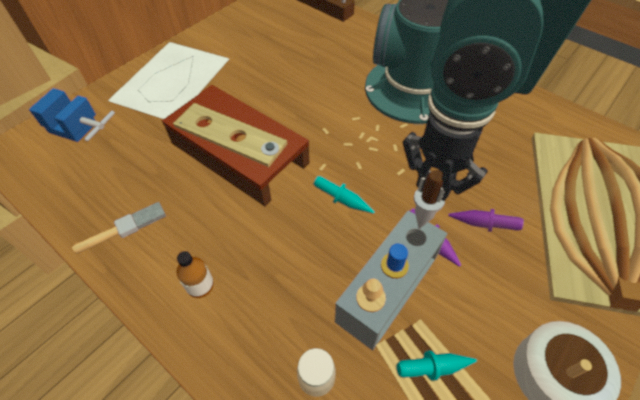

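Emit:
drive_tool(commands=[-47.4,-0.4,-0.3,0,0,90.4,-47.4,-0.4,-0.3,0,0,90.4,-47.4,-0.4,-0.3,0,0,90.4,-47.4,-0.4,-0.3,0,0,90.4,-47.4,-0.4,-0.3,0,0,90.4,-47.4,-0.4,-0.3,0,0,90.4,-47.4,-0.4,-0.3,0,0,90.4,-47.4,-0.4,-0.3,0,0,90.4])

```text
clock: 4.47
position: [485.5, -39.1, 252.1]
eef_rot: [0.954, 0.301, -0.001, -0.001]
ft_force: [1.4, -0.1, -2.8]
gripper_width: 28.5
```

Emit:
drive_tool(commands=[0,0,0,0,0,0,0,0,0,0,0,0])

```text
clock: 4.63
position: [485.9, -39.2, 251.9]
eef_rot: [0.953, 0.302, -0.001, -0.001]
ft_force: [0.1, 0.1, -2.8]
gripper_width: 28.1
```

```bash
python3 - <<'E'
from h import *
o=st()
cmd(493,-178,255,2.3)
E
```

```text
t 4.6333 F [ 0.1  0.1 -2.8] pos [485.9 -39.2 251.9] yaw 35.17 w 28.1 q [-0.25  0.2  -0.1   1.27 -0.    0.71]
CMD [-7.42 11.75 -0.32] [-0.09  0.15 32.87] rows 4.6 clock 4.6333 F [ 0.1  0.1 -2.8] pos [485.9 -39.2 251.9] w 28.1
```

Emit:
drive_tool(commands=[-7.4,11.75,-0.3,0,0,32.9,-7.4,11.75,-0.3,0,0,32.9,-7.4,11.75,-0.3,0,0,32.9,-7.4,11.75,-0.3,0,0,32.9,-7.4,11.75,-0.3,0,0,32.9,-7.4,11.75,-0.3,0,0,32.9,-7.4,11.75,-0.3,0,0,32.9])

```text
clock: 5.22
position: [494.2, -174.7, 255.8]
eef_rot: [1.0, 0.024, -0.001, -0.001]
ft_force: [-1.0, 1.3, -3.0]
gripper_width: 28.7
```

```bash
python3 - <<'E'
from h import *
o=st()
cmd(493,-178,255,2.3)
o=ctrl.get_obs();w=ctrl.snapshot('wrist');cv2.imwrite('pics/w5.png',w['pixels'])
p=ctrl.snapshot('top');cv2.imwrite('pics/t5.png',p['pixels'])
for n,X in [('drift',(493.1,-179.4,85)),('bolt',(497.2,-279.4,85)),('piv',(489.4,-89.5,103)),('h1',(507.3,-176.4,97)),('h2',(527.9,-274.2,97))]: print(n,proj(w,X,o).round(1))
E
```

```text
t 5.2167 F [-1.   1.3 -3. ] pos [ 494.2 -174.7  255.8] yaw 2.76 w 28.7 q [-0.5   0.26 -0.01  1.3   0.    1.03]
CMD [-0.14  0.32  0.08] [-0.07  0.09  0.46] rows 0.1 clock 5.2167 F [-1.   1.3 -3. ] pos [ 494.2 -174.7  255.8] w 28.7
drift [317.6 193. ]
bolt [317.  275.7]
piv [318.2 104.9]
h1 [331.2 193.4]
h2 [344.1 278.1]
```

View pics/w5.png

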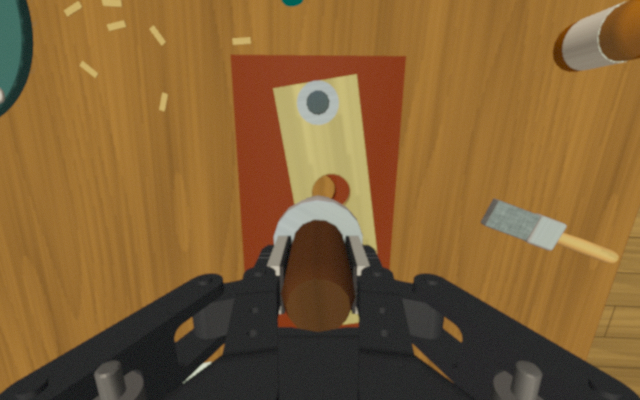

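Emit:
drive_tool(commands=[0,3,0,0,0,0.5,0,4.5,0,0,0,0.5,0,4.5,0,0,0,0.5,0,4.5,0,0,0,0.5,0,4.5,0,0,0,0.5])

```text
clock: 5.73
position: [496.4, -220.2, 256.6]
eef_rot: [1.0, 0.018, -0.0, -0.0]
ft_force: [0.3, 0.1, -2.9]
gripper_width: 27.9
```

```bash
python3 - <<'E'
from h import *
o=st()
w=ctrl.snapshot('wrist');cv2.imwrite('pics/w6.png',w['pixels']); np.savez('w6.npz',pix=w['pixels'],mtx=w['mtx'],mount=w['mount'],q=o['eef_rot'],pos=o['position'])
for n,X in [('drift',(493.1,-179.4,85)),('piv',(489.4,-89.5,103)),('h1',(507.3,-176.4,97)),('h2',(527.9,-274.2,97))]: print(n,proj(w,X,o).round(1))
a=w['pixels'][20:220,220:420];cv2.imwrite('pics/c6.png',cv2.resize(a,None,fx=3,fy=3,interpolation=2))
E
```

```text
t 5.7333 F [ 0.3  0.1 -2.9] pos [ 496.4 -220.2  256.6] yaw 2.08 w 27.9 q [-0.57  0.29  0.04  1.32  0.    0.97]
drift [317.  150.6]
piv [316.4  52.2]
h1 [331.1 149.1]
h2 [345.6 240. ]
```

View pics/c6.png

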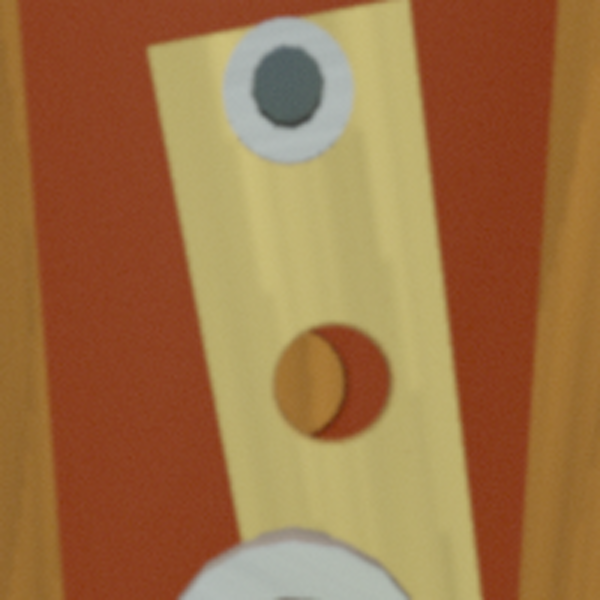

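```bash
python3 - <<'E'
from h import *
d=np.load('w6.npz');w=dict(mtx=d['mtx'],mount=d['mount']);o=dict(eef_rot=d['q'],position=d['pos'])
c=lambda u,v:(220+u/3,20+v/3)
print('jig hole right edge z85',ray(w,c(345.5,382),85,o).round(1),'plate hole',ray(w,c(333,382),97,o).round(1),'L',ray(w,c(273,382),97,o).round(1),'R',ray(w,c(392,382),97,o).round(1))
print('piv',ray(w,c(288,90),100,o).round(1), ray(w,c(288,86),108,o).round(1))
for v in (100,300,500):
  print('edges',v,ray(w,c({100:24,300:40,500:57}[v],v),85,o).round(1),ray(w,c({100:552,300:540,500:526}[v],v),85,o).round(1))
E
```

```text
jig hole right edge z85 [ 512.  -175.3   85. ] plate hole [ 507.1 -174.7   97. ] L [ 486.9 -175.4   97. ] R [ 526.9 -174.    97. ]
piv [488.9 -87.  100. ] [489.  -87.8 108. ]
edges 100 [403.5 -89.6  85. ] [574.  -83.3  85. ]
edges 300 [ 406.3 -151.6   85. ] [ 577.  -145.4   85. ]
edges 500 [ 409.7 -221.2   85. ] [ 579.6 -215.    85. ]
```

```bash
python3 -c "
from h import *
cmd(492.7,-178.2,220,2.6)"
```

```text
CMD [-0.21 -4.2   3.67] [-0.02  0.01 -0.51] rows 1.3 clock 5.7833 F [-0.3  0.1 -3.1] pos [ 496.4 -220.1  256.7] w 28.3
```

Emit:
drive_tool(commands=[-0.2,-3,0,0,0,-0.5,-0.2,-4.2,1,0,0,-0.5,-0.2,-4.2,2.5,0,0,-0.5,-0.2,-4.2,3.7,0,0,-0.5,-0.2,-4.2,3.7,0,0,-0.5,-0.2,-4.2,3.7,0,0,-0.5])

```text
clock: 6.28
position: [492.7, -178.3, 219.8]
eef_rot: [1.0, 0.022, -0.0, -0.0]
ft_force: [0.2, -0.2, -1.3]
gripper_width: 28.5
```

```bash
python3 - <<'E'
from h import *
cmd(492.7,-178.2,180,2.6)
p=ctrl.snapshot('scene');cv2.imwrite('pics/s7.png',cv2.resize(p['pixels'][60:220,130:350],None,fx=3.5,fy=3.5,interpolation=2))
E
```

```text
CMD [ 0.   -0.01  3.98] [-0.03  0.04 -0.03] rows 1.0 clock 6.2833 F [ 0.2 -0.2 -1.3] pos [ 492.7 -178.3  219.8] w 28.5
```

View pics/s7.png

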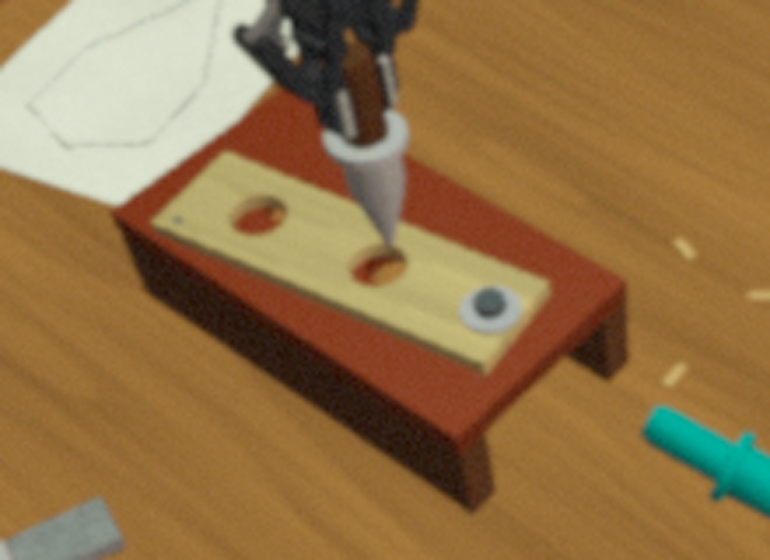

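Emit:
drive_tool(commands=[0,0,0.6,0,0,0,0,0,1.2,0,0,0,0,0,1.8,0,0,0,0,0,2.4,0,0,0,0,0,3.0,0,0,0,0,0,3.6,0,0,0,0,0,4.2,0,0,0,0,0,4.2,0,0,0])

```text
clock: 7.0
position: [492.4, -178.7, 176.4]
eef_rot: [1.0, 0.022, -0.001, -0.0]
ft_force: [0.6, 0.8, -3.0]
gripper_width: 28.8
```

```bash
python3 - <<'E'
from h import *
o=st();print(o['wrist_torque'].round(2))
p=ctrl.snapshot('scene');cv2.imwrite('pics/s8.png',cv2.resize(p['pixels'][60:220,130:350],None,fx=3.5,fy=3.5,interpolation=2))
E
```

```text
t 7.0 F [ 0.6  0.8 -3. ] pos [ 492.4 -178.7  176.4] yaw 2.51 w 28.8 q [-0.5   0.29 -0.18  1.1  -0.    1.02]
[ 0.   -0.02  0.  ]
```

View pics/s8.png

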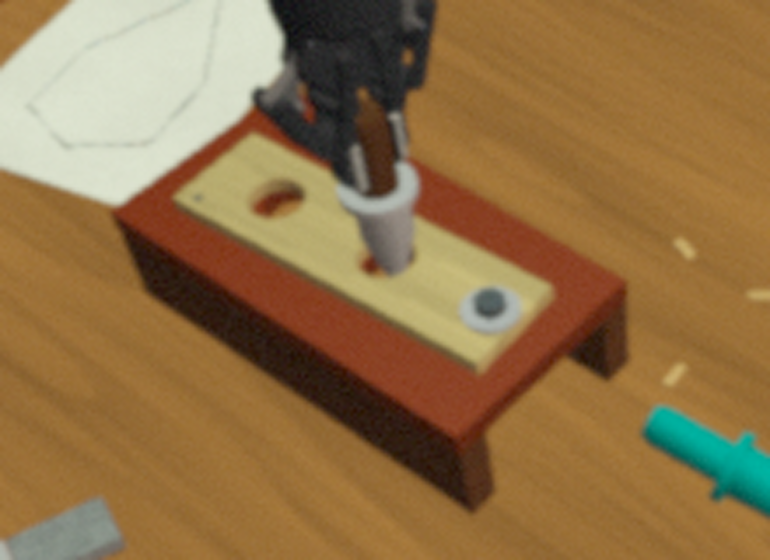

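Emit:
drive_tool(commands=[0,0,0.4,0,0,0,0,0,0.8,0,0,0,0,0,1.1,0,0,0,0,0,1.4,0,0,0,0,0,1.4,0,0,0])

```text
clock: 7.47
position: [492.7, -178.8, 163.1]
eef_rot: [1.0, 0.022, -0.0, -0.0]
ft_force: [-0.5, 0.3, -2.2]
gripper_width: 28.0
```

Emit:
drive_tool(commands=[0,0,0.3,0,0,0,0,0,0.6,0,0,0,0,0,0.6,0,0,0])

```text
clock: 7.72
position: [492.7, -178.8, 157.1]
eef_rot: [1.0, 0.022, -0.0, -0.0]
ft_force: [0.7, -0.2, -3.0]
gripper_width: 28.3
```

Emit:
drive_tool(commands=[0,0,0.3,0,0,0,0,0,0.6,0,0,0,0,0,0.6,0,0,0])

```text
clock: 7.97
position: [492.7, -178.8, 151.1]
eef_rot: [1.0, 0.022, -0.0, -0.0]
ft_force: [1.0, 1.2, -3.3]
gripper_width: 28.0
```

Emit:
drive_tool(commands=[0,0,0.3,0,0,0,0,0,0.6,0,0,0,0,0,0.8,0,0,0,0,0,0.8,0,0,0])

```text
clock: 8.3
position: [492.7, -178.8, 143.2]
eef_rot: [1.0, 0.022, -0.0, -0.0]
ft_force: [0.7, 1.0, -2.9]
gripper_width: 28.3
```

Emit:
drive_tool(commands=[0,0,0.3,0,0,0,0,0,0.6,0,0,0,0,0,0.8,0,0,0,0,0,0.8,0,0,0])

```text
clock: 8.63
position: [492.7, -178.8, 135.2]
eef_rot: [1.0, 0.022, -0.0, -0.0]
ft_force: [0.2, 0.9, -2.7]
gripper_width: 28.1
```

Emit:
drive_tool(commands=[0,0,0.3,0,0,0,0,0,0.6,0,0,0,0,0,0.8,0,0,0,0,0,0.8,0,0,0])

```text
clock: 8.97
position: [492.8, -178.9, 127.2]
eef_rot: [1.0, 0.022, -0.0, -0.0]
ft_force: [0.5, 0.9, -3.8]
gripper_width: 28.6
```

Emit:
drive_tool(commands=[0,0,0.2,0,0,0,0,0,0.2,0,0,0])

```text
clock: 9.13
position: [492.9, -178.9, 125.5]
eef_rot: [1.0, 0.022, -0.0, -0.0]
ft_force: [-0.2, 0.4, -3.1]
gripper_width: 28.0
```

```bash
python3 - <<'E'
from h import *
o=st();print(o['wrist_torque'].round(2))
p=ctrl.snapshot('scene');cv2.imwrite('pics/s9.png',cv2.resize(p['pixels'][60:220,130:350],None,fx=3.5,fy=3.5,interpolation=2))
E
```

```text
t 9.1333 F [-0.2  0.4 -3.1] pos [ 492.9 -178.9  125.5] yaw 2.51 w 28.0 q [-0.5   0.32 -0.28  0.97 -0.    1.02]
[ 0.13 -0.08 -0.01]
```

View pics/s9.png

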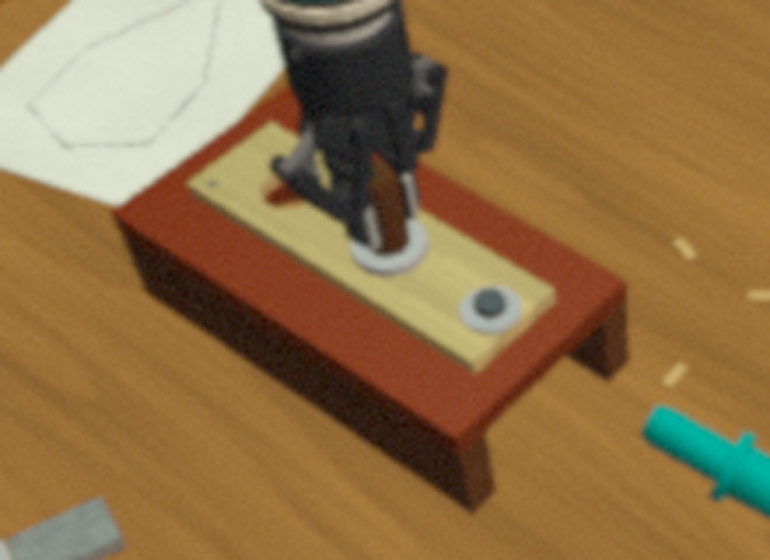

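Emit:
drive_tool(commands=[0,0,0.1,0,0,0,0,0,0.1,0,0,0,0,0,0.15,0,0,0,0,0,0.15,0,0,0])

```text
clock: 9.52
position: [493.4, -179.0, 125.0]
eef_rot: [1.0, 0.022, 0.001, 0.0]
ft_force: [0.3, 3.7, 8.9]
gripper_width: 27.9
```

Emit:
drive_tool(commands=[0,0,0,0,0,0,0,0,0,0,0,0,0,0,0,0,0,0,0,0,0,0,0,0,0,0,0,0,0,0,0,0,0,0,0,0], claw=-1)

```text
clock: 10.02
position: [493.0, -179.0, 124.2]
eef_rot: [1.0, 0.022, -0.0, 0.0]
ft_force: [-1.1, -0.9, 0.4]
gripper_width: 85.5
```

Emit:
drive_tool(commands=[0,0,-1,0,0,0,0,0,-4,0,0,0,0,0,-8,0,0,0,0,0,-13,0,0,0,0,0,-13,0,0,0,0,0,-13,0,0,0])

```text
clock: 10.52
position: [494.1, -179.6, 257.2]
eef_rot: [1.0, 0.022, 0.002, 0.001]
ft_force: [-0.7, -0.3, -1.1]
gripper_width: 85.3
```

```bash
python3 - <<'E'
from h import *
o=st()
w=ctrl.snapshot('wrist');cv2.imwrite('pics/w10.png',w['pixels']); np.savez('w10.npz',pix=w['pixels'],mtx=w['mtx'],mount=w['mount'],q=o['eef_rot'],pos=o['position'])
p=ctrl.snapshot('scene');cv2.imwrite('pics/s10.png',p['pixels'])
for n,X in [('pin',(492.7,-177.7,106)),('bolt',(497.2,-277.6,97)),('piv',(489.4,-88,100))]: print(n,proj(w,X,o).round(1))
E
```

```text
t 10.5167 F [-0.7 -0.3 -1.1] pos [ 494.1 -179.6  257.2] yaw 2.52 w 85.3 q [-0.5   0.26 -0.01  1.3  -0.    1.02]
pin [316.7 190.5]
bolt [316.9 274.4]
piv [317.3  97.6]
```

View pics/w10.png

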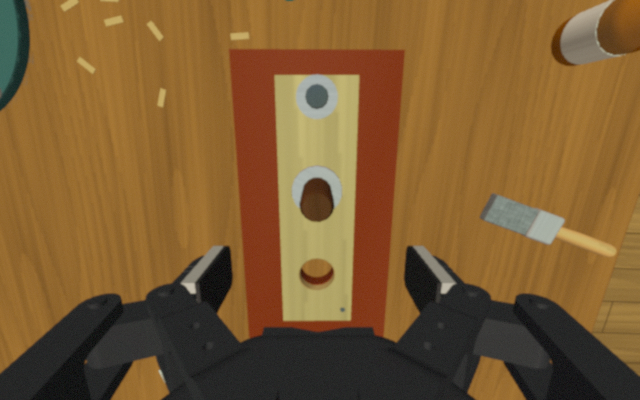

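View pics/s10.png

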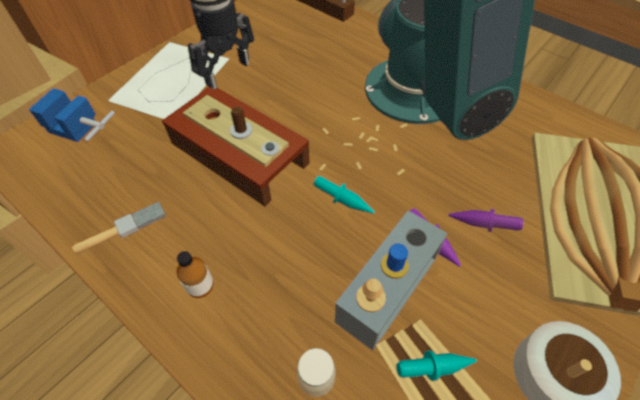

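```bash
python3 -c "
from h import *
cmd(553.2,300,255,92.5)"
```

```text
CMD [  8.12 -47.59  -0.11] [ 1.000e-02 -0.000e+00 -8.999e+01] rows 12.6 clock 10.6167 F [-0.  -0.4 -0.4] pos [ 493.  -179.   253.9] w 85.1
```

Emit:
drive_tool(commands=[8.1,-47.6,-0.1,0,0,-90,8.1,-47.6,-0.1,0,0,-90,8.1,-47.6,-0.1,0,0,-90,8.1,-47.6,-0.1,0,0,-90,8.1,-47.6,-0.1,0,0,-90,8.1,-47.6,-0.1,0,0,-90,8.1,-47.6,-0.1,0,0,-90,8.1,-47.6,-0.1,0,0,-90])

```text
clock: 11.28
position: [533.6, 153.9, 253.4]
eef_rot: [0.865, 0.501, -0.001, -0.0]
ft_force: [1.0, 0.0, 0.9]
gripper_width: 85.3
```

Emit:
drive_tool(commands=[0,0,0,0,0,0,0,0,0,0,0,0])

```text
clock: 11.45
position: [533.7, 153.7, 253.1]
eef_rot: [0.866, 0.5, -0.001, -0.001]
ft_force: [0.4, -0.1, -0.1]
gripper_width: 85.6
```

```bash
python3 -c "
from h import *
cmd(553.2,300,230,92.5)"
```

```text
CMD [13.65 -5.62  2.3 ] [ -0.15   0.06 -32.48] rows 4.5 clock 11.45 F [ 0.4 -0.1 -0.1] pos [533.7 153.7 253.1] w 85.6
```

Emit:
drive_tool(commands=[13.65,-5.6,1,0,0,-32.5,13.65,-5.6,2.3,0,0,-32.5,13.65,-5.6,2.3,0,0,-32.5,13.65,-5.6,2.3,0,0,-32.5,13.65,-5.6,2.3,0,0,-32.5,13.65,-5.6,2.3,0,0,-32.5,13.65,-5.6,2.3,0,0,-32.5])

```text
clock: 12.03
position: [554.6, 296.7, 231.1]
eef_rot: [0.694, 0.72, -0.001, -0.0]
ft_force: [0.2, 0.1, -0.6]
gripper_width: 85.5
```

```bash
python3 - <<'E'
from h import *
cmd(553.2,300,127,92.5)
o=ctrl.get_obs();w=ctrl.snapshot('wrist');cv2.imwrite('pics/w11.png',w['pixels'])
for X in [(553.2,300,108),(553.2,300,160)]: print(proj(w,X,o).round(1))
E
```

```text
CMD [ 0.34 -0.12 10.41] [-0.08  0.04 -0.44] rows 2.5 clock 12.0333 F [ 0.2  0.1 -0.6] pos [554.6 296.7 231.1] w 85.5
[320.8 198.5]
[321.5 215.3]
```

View pics/w11.png

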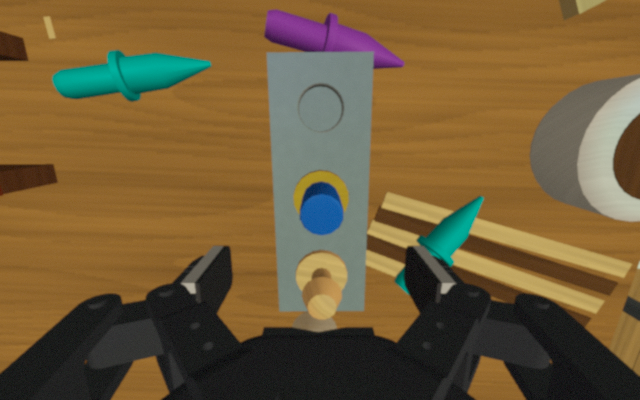

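Emit:
drive_tool(commands=[0.25,-0.1,3,0,0,-0.3,0.25,-0.1,6.5,0,0,-0.3,0.25,-0.1,9,0,0,-0.3,0.25,-0.1,10.3,0,0,-0.3,0.25,-0.1,10.3,0,0,-0.3,0.25,-0.1,10.3,0,0,-0.3])

```text
clock: 12.58
position: [553.6, 299.3, 129.2]
eef_rot: [0.692, 0.722, -0.0, -0.0]
ft_force: [0.1, 0.1, 0.8]
gripper_width: 85.5
```

```bash
python3 - <<'E'
from h import *
cmd(553.2,300,127,92.5)
o=ctrl.get_obs();w=ctrl.snapshot('wrist');cv2.imwrite('pics/w12.png',w['pixels'])
E
```

```text
CMD [ 0.07 -0.03  0.22] [-0.03  0.01 -0.07] rows 0.1 clock 12.5833 F [0.1 0.1 0.8] pos [553.6 299.3 129.2] w 85.5
```

View pics/w12.png

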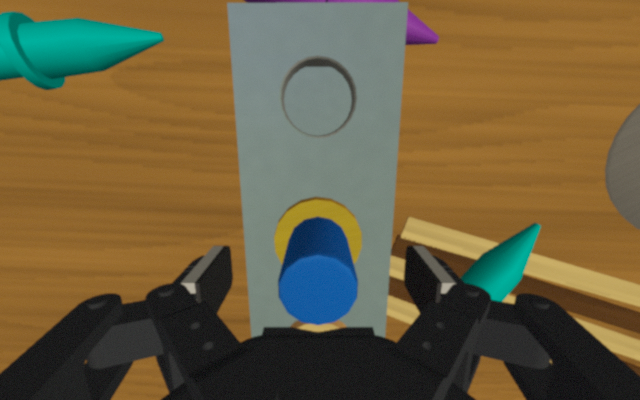

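The blue knob is centred between the jaws, at about (318,290). Closing on it now.

Emit:
drive_tool(commands=[0,0,0.3,0,0,0,0,0,0.3,0,0,0,0,0,0.3,0,0,0,0,0,0.3,0,0,0,0,0,0.3,0,0,0,0,0,0.3,0,0,0,0,0,0.3,0,0,0], claw=1, newtons=80)

```text
clock: 13.22
position: [553.8, 300.5, 126.7]
eef_rot: [0.691, 0.723, 0.0, 0.0]
ft_force: [-0.6, -0.5, 5.0]
gripper_width: 32.8
```

Emit:
drive_tool(commands=[0,0,-2,0,0,0,0,0,-5,0,0,0,0,0,-9,0,0,0,0,0,-13,0,0,0,0,0,-13,0,0,0,0,0,-13,0,0,0])

```text
clock: 13.72
position: [554.3, 300.8, 257.8]
eef_rot: [0.691, 0.723, 0.002, 0.001]
ft_force: [0.4, 0.6, -3.9]
gripper_width: 32.6
```

```bash
python3 -c "
from h import *
cmd(496.8,-277,256,2.5)"
```

```text
CMD [-57.46  -8.38   0.07] [ 0.1  -0.22 90.12] rows 13.9 clock 13.7167 F [ 0.4  0.6 -3.9] pos [554.3 300.8 257.8] w 32.6
```

Emit:
drive_tool(commands=[-57.4,-8.4,-3,0,0,90.1,-57.4,-8.4,-3,0,0,90.1,-57.4,-8.4,-3,0,0,90.1,-57.4,-8.4,-3,0,0,90.1,-57.4,-8.4,-3,0,0,90.1,-57.4,-8.4,-3,0,0,90.1,-57.4,-8.4,-3,0,0,90.1,-57.4,-8.4,-3,0,0,90.1])

```text
clock: 14.38
position: [519.1, -32.5, 271.7]
eef_rot: [0.954, 0.3, -0.001, -0.001]
ft_force: [1.1, -1.1, -3.2]
gripper_width: 32.5
```

Emit:
drive_tool(commands=[0,0,0,0,0,0,0,0,0,0,0,0])

```text
clock: 14.55
position: [519.6, -32.8, 271.7]
eef_rot: [0.954, 0.301, -0.001, -0.001]
ft_force: [-0.1, 0.4, -3.6]
gripper_width: 32.7
```

```bash
python3 -c "
from h import *
cmd(496.8,-277,285,2.5)"
```

```text
CMD [-15.91  18.67  -1.33] [-0.06  0.11 32.58] rows 5.9 clock 14.55 F [-0.1  0.4 -3.6] pos [519.6 -32.8 271.7] w 32.7
```

Emit:
drive_tool(commands=[-15.9,18.7,-1.3,0,0,32.6,-15.9,18.7,-1.3,0,0,32.6,-15.9,18.7,-1.3,0,0,32.6,-15.9,18.7,-1.3,0,0,32.6,-15.9,18.7,-1.3,0,0,32.6,-15.9,18.7,-1.3,0,0,32.6,-15.9,18.7,-1.3,0,0,32.6,-15.9,18.7,-1.3,0,0,32.6])

```text
clock: 15.22
position: [498.7, -275.9, 284.5]
eef_rot: [1.0, 0.023, -0.001, -0.001]
ft_force: [-0.3, 1.1, -3.4]
gripper_width: 32.2
```

Emit:
drive_tool(commands=[0,0,2,0,0,0,0,0,5,0,0,0,0,0,7.5,0,0,0,0,0,8.5,0,0,0,0,0,8.5,0,0,0,0,0,8.5,0,0,0])

```text
clock: 15.72
position: [498.9, -273.6, 200.9]
eef_rot: [1.0, 0.025, -0.0, -0.001]
ft_force: [-0.2, 0.3, -2.5]
gripper_width: 32.5
```

```bash
python3 - <<'E'
from h import *
cmd(496.8,-277.5,185,2.5)
o=ctrl.get_obs();w=ctrl.snapshot('wrist');cv2.imwrite('pics/w13.png',w['pixels'])
p=ctrl.snapshot('scene');cv2.imwrite('pics/s13.png',cv2.resize(p['pixels'][60:220,130:350],None,fx=3.5,fy=3.5,interpolation=2))
p=ctrl.snapshot('top');cv2.imwrite('pics/t13.png',cv2.resize(p['pixels'][130:300,370:530],None,fx=3.5,fy=3.5,interpolation=2))
E
```

```text
CMD [-0.23  0.38  1.59] [-0.06  0.05  0.35] rows 0.4 clock 15.7167 F [-0.2  0.3 -2.5] pos [ 498.9 -273.6  200.9] w 32.5
```

View pics/w13.png

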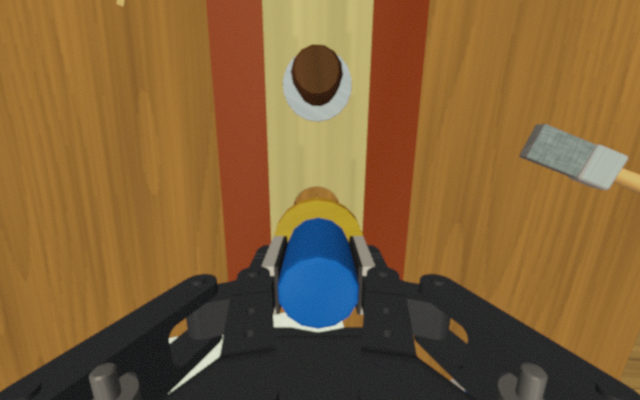

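View pics/s13.png

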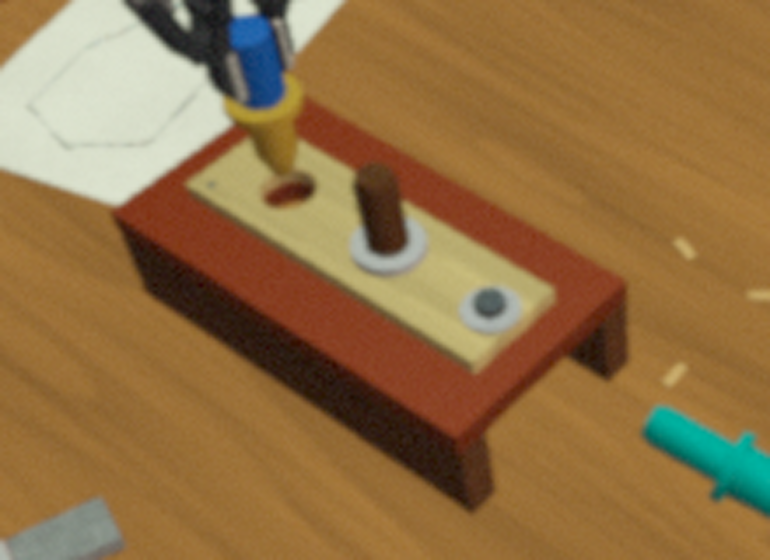

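Emit:
drive_tool(commands=[-0.2,0.4,0,0,0,0.3,-0.2,0.4,0.4,0,0,0.3,-0.2,0.4,1,0,0,0.3,-0.2,0.4,1.6,0,0,0.3,-0.2,0.4,2.2,0,0,0.3,-0.2,0.4,2.8,0,0,0.3,-0.2,0.4,2.8,0,0,0.3])

```text
clock: 16.45
position: [496.4, -279.1, 171.6]
eef_rot: [1.0, 0.021, -0.001, -0.001]
ft_force: [1.1, 0.5, -3.0]
gripper_width: 32.1
```

```bash
python3 - <<'E'
from h import *
cmd(496.8,-277.8,125,2.5)
p=ctrl.snapshot('scene');cv2.imwrite('pics/s14.png',cv2.resize(p['pixels'][60:220,130:350],None,fx=3.5,fy=3.5,interpolation=2))
E
```

```text
CMD [ 0.05 -0.12  4.66] [-0.07  0.09 -0.09] rows 1.1 clock 16.45 F [ 1.1  0.5 -3. ] pos [ 496.4 -279.1  171.6] w 32.1
```

View pics/s14.png

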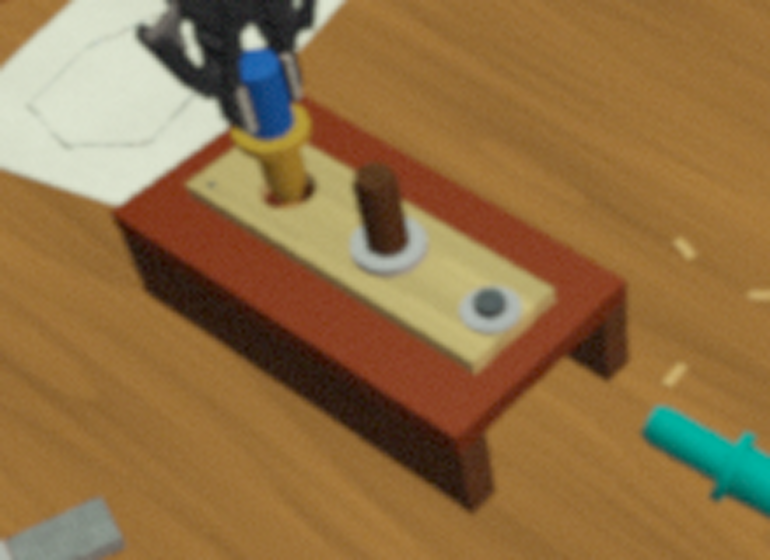

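Emit:
drive_tool(commands=[0,-0.1,0.5,0,0,0,0,-0.1,1,0,0,0,0,-0.1,1.5,0,0,0,0,-0.1,2,0,0,0,0,-0.1,2.5,0,0,0,0,-0.1,3,0,0,0,0,-0.1,3,0,0,0])

```text
clock: 17.08
position: [496.5, -278.1, 142.0]
eef_rot: [1.0, 0.021, -0.001, -0.0]
ft_force: [0.3, -0.2, -2.9]
gripper_width: 32.3
```

Emit:
drive_tool(commands=[0,0,0.4,0,0,0,0,0,0.8,0,0,0,0,0,1.2,0,0,0,0,0,1.3,0,0,0,0,0,1.3,0,0,0])

```text
clock: 17.5
position: [496.7, -278.3, 129.8]
eef_rot: [1.0, 0.021, -0.0, -0.0]
ft_force: [-0.4, -0.1, -1.7]
gripper_width: 32.8
```

Emit:
drive_tool(commands=[0,0,0.2,0,0,0,0,0,0.4,0,0,0,0,0,0.4,0,0,0])

```text
clock: 17.75
position: [496.8, -278.4, 125.9]
eef_rot: [1.0, 0.021, -0.0, -0.0]
ft_force: [0.1, -0.7, -3.0]
gripper_width: 32.4
```

Emit:
drive_tool(commands=[0,0,0.1,0,0,0,0,0,0.15,0,0,0,0,0,0.15,0,0,0])

```text
clock: 18.0
position: [496.9, -278.4, 124.7]
eef_rot: [1.0, 0.021, 0.0, 0.0]
ft_force: [0.0, 0.9, -2.7]
gripper_width: 32.5
```

Emit:
drive_tool(commands=[0,0,0.1,0,0,0,0,0,0.15,0,0,0,0,0,0.15,0,0,0])

```text
clock: 18.25
position: [497.6, -278.5, 124.5]
eef_rot: [1.0, 0.021, 0.001, 0.0]
ft_force: [-0.4, 3.8, 14.3]
gripper_width: 32.2
```

```bash
python3 - <<'E'
from h import *
st()
p=ctrl.snapshot('scene');cv2.imwrite('pics/s15.png',cv2.resize(p['pixels'][60:220,130:350],None,fx=3.5,fy=3.5,interpolation=2))
E
```

```text
t 18.25 F [-0.4  3.8 14.3] pos [ 497.6 -278.5  124.5] yaw 2.44 w 32.2 q [-0.65  0.4  -0.17  1.    0.    0.87]
```

View pics/s15.png

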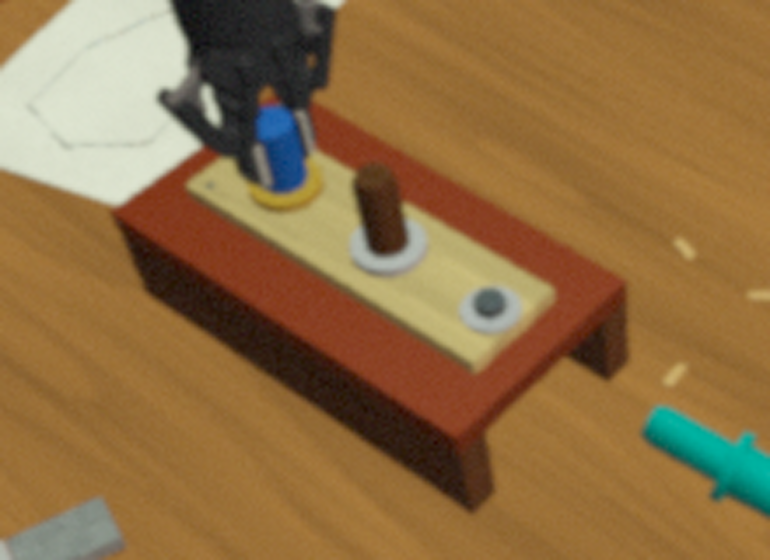

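The bolt is home: the wrist force turned from pulling down to +14 N and the brass flange sits on the plate. Releasing and retreating.

Emit:
drive_tool(commands=[0,0,-0.1,0,0,0,0,0,-0.1,0,0,0,0,0,-0.1,0,0,0,0,0,-0.1,0,0,0,0,0,-0.1,0,0,0,0,0,-0.1,0,0,0], claw=-1)

```text
clock: 18.8
position: [496.9, -278.4, 124.0]
eef_rot: [1.0, 0.021, -0.0, -0.0]
ft_force: [-0.0, -0.4, 0.1]
gripper_width: 85.5
```

Emit:
drive_tool(commands=[0,0,-1,0,0,0,0,0,-4,0,0,0,0,0,-8,0,0,0,0,0,-13,0,0,0,0,0,-13,0,0,0,0,0,-13,0,0,0,0,0,-13,0,0,0,0,0,-13,0,0,0])

```text
clock: 19.47
position: [496.5, -278.2, 253.4]
eef_rot: [1.0, 0.021, -0.001, -0.0]
ft_force: [-0.8, -0.8, -0.5]
gripper_width: 85.6
```

```bash
python3 - <<'E'
from h import *
o=st()
w=ctrl.snapshot('wrist');cv2.imwrite('pics/w16.png',w['pixels'])
for n,X in [('pin',(492.7,-177.3,106)),('bolt',(497.2,-277.2,106)),('piv',(489.4,-88,100))]: print(n,proj(w,X,o).round(1))
p=ctrl.snapshot('scene');cv2.imwrite('pics/s16.png',p['pixels'])
E
```

```text
t 19.4667 F [-0.8 -0.8 -0.5] pos [ 496.5 -278.2  253.4] yaw 2.41 w 85.6 q [-0.65  0.34  0.1   1.33 -0.    0.87]
pin [319.4  86.5]
bolt [319.5 192.8]
piv [320.1 -24. ]
```

View pics/w16.png

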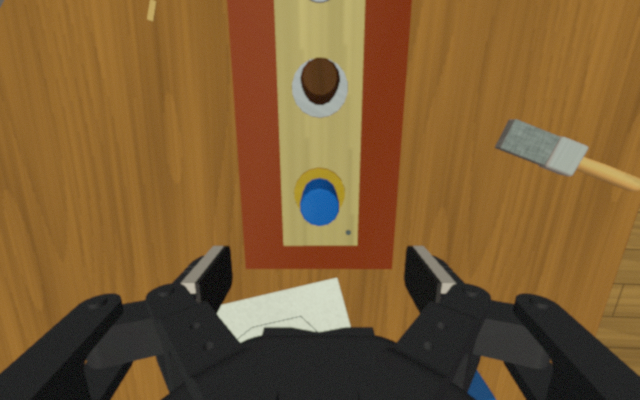

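View pics/s16.png

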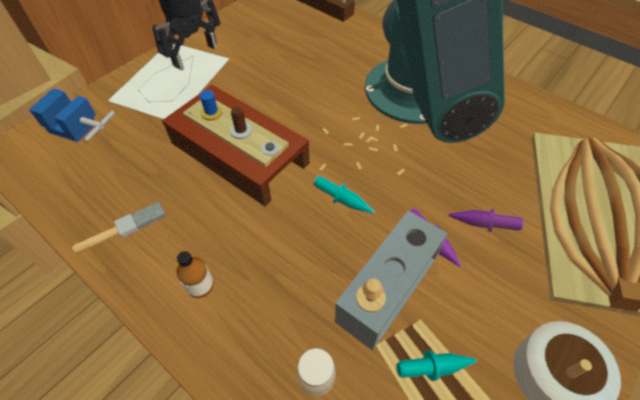

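The wrist view shows the pin flange at (320,88) and the bolt flange at (320,191), within 2 px of where they should be. The plate is parallel to the board, everything is upright and the gripper is clear. Handing in.

```bash
python3 -c "
from plant import ctrl
print(ctrl.finish_job())"
```

```text
the job is handed in; nothing more can be done
None
```

I pushed the dark-handled drift pin home in the hole nearer the pivot, which swung the plate into line. I then put the blue-knobbed bolt home in the remaining hole and handed the job in at about 20 s on the clock (limit 72 s). The hand-in reports no verdict, so the result is judged only by my own checks.

- **Seating:** the wrist force rose to +9 N as the pin's flange met the plate and to +14 N for the bolt. Both are far below the limits.
- **Final pictures:** both flanges lie within about 2 px (roughly 2 mm) of where I projected the holes. Both pieces look upright, the plate is parallel to the board, and the open gripper is well clear above the jig.
- **Disagreement between cameras:** the top and wrist cameras differed by about 2 mm along world y. I used a value between them for the pin and mostly the wrist reading for the bolt, and both went in without side load.
- **Look-alikes:** the purple and turquoise pins looked upright in the first pictures and are now lying on the bench. I didn't touch them as far as I could see, and all four are still on the bench.

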